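# Clear the hand mould and grease it

## Task

Push the wax casting out of the hand mould onto the mould's tray with the spring ejector slide (push its tab fully in, then let it spring back). Then take the push greaser from its stand and press it squarely onto the mould's tilted grease nipple until it snaps on and its rim sits right down on the nipple's shoulder, and finish while still holding it pressed fully down there against the nipple's spring. Leave the giraffe, bottle and dish alone.

Things in the scene. Friction and masses are not known exactly. Their poses are not given: they have to be found in the camera images.
- mould: Hand mould fixed on the bench: dark steel base plate 285 x 142 x 12 mm (x -155 to 130, y -47 to 95 mm). Origin on the bench surface, z up; x = ejecting direction. The ejector's rod runs along y = 0, 35 mm up, through a guide block (x -60 to -44, y +-17, 46 mm high). Nipple block: 56 x 46 mm, 30 mm high, centred at x 4, y 66.
- pocket (a point): Middle of the pocket floor, 20 mm above the bench. The pocket runs along mould x (x -36 to 26), 37 mm wide between aluminium walls 10 mm thick, tops 50 mm above the bench; open at the tray end. A steel bridge bar 14 mm wide crosses its middle, top 56 mm above the bench, so the casting cannot be lifted out.
- tray (a point): Middle of the tray floor, 12 mm above the bench (the base plate's top), at mould x 75, y 0. The tray measures 93 mm (x) by 82 mm (y), starts where the pocket floor ends and has a low rim 22 mm above the bench.
- ejector_tab (a point): Point on the ejector's upright tab, a steel plate 36 mm wide (mould y), 8 mm thick (mould x), 15 to 75 mm above the bench. The point is mid-face on its -x face (away from the pocket), 60 mm above the bench. Push it along mould +x. Behind it only the bare base plate, 12 mm high, reaches 33 mm back.
- ejector (a joint): Ejector slide's travel along mould +x: 0 = sprung back, 0.060 m = fully pushed in. Spring about 2.3 N at the start, 8 N at the end; it springs back when let go. Only nearly full travel (over 0.054) pushes the casting off the pocket floor onto the tray.
- casting: Cream wax casting of a crouching animal, 50 x 34 x 26 mm (x, y, z), 30 to 60 g. Origin at the centre of its underside. It lies in the mould's pocket; the tray floor is 8 mm lower.
- nipple: Grease nipple leaning 0.44 rad towards mould -x. Origin: centre of its flat shoulder (38 mm dia.), 46 mm above the bench, at mould x 0, y 66; z = its axis, up and outwards. Stem 18 mm dia. to z 24, tapering to 11 mm at z 28; four sprung balls at z 16 bulge to a 26 mm circle; a sprung brass pin, 8 mm dia., sticks out of the end to z 39.5.
- nipple_pin (a joint): How far the nipple's sprung pin is pushed in: 0 = out; about 0.0015 m with the greaser just snapped on; about 0.0085 m with the greaser's rim on the shoulder. Spring 2.5 N at 0 to about 7 N there; let go, it pushes the greaser back out some 7 mm to where the balls catch it.
- greaser: Push greaser: round steel tool 104 mm long, 160 to 250 g, standing mouth down. Origin: centre of its mouth rim; z = its axis, towards its top. Socket (z 0 to 37) 38 mm dia.; grip (z 37 to 100) 30 mm dia. Mouth 21.6 mm wide. Over the nipple its rim is 20 mm above the shoulder when it meets the balls; about 10 N takes it past; it snaps in at 7 to 9 mm, then goes down to 0.
- stand: Wooden base 90 x 90 x 10 mm, origin on the bench surface under its centre, with a plain steel stub 16 mm in diameter and 14 mm high; the greaser stands over the stub, its rim on the wood 10 mm above the bench, held by nothing else.
- giraffe: Bystander: loose brown wax giraffe, about 75 x 36 mm, 125 mm tall, beyond the stand. Origin under its centre. Leave alone.
- bottle: Bystander: loose clear bottle, 64 mm in diameter, 190 mm tall, origin under its centre. Leave alone.
- dish: Bystander: loose white dish, 110 mm in diameter, 35 mm high, origin under its centre. Leave alone.

How it is judged:
By the outcome, as a careful person would: the job done as asked, in the order asked, and still so for the second after the job is handed in, while the arm keeps its last pose, push and grip.
It also fails if it takes over 56 s, if anything falls off the work surface, if the arm or the gripper's body presses on something with over 40 N, if the wrist force passes 120 N, or if a joint passes its speed limit or range.

## Robot

A 6-joint arm with a two-finger parallel gripper is mounted at the origin on the work surface. World frame = base frame: x ahead of the robot, y to its left, z up, the work surface at z = 0. Lengths are in m, angles in rad, forces in N, time in s.
With the tool pointing down it reaches from about 0.325 to 0.775 m from the base axis. Payload 5.5 kg.
Tool frame: the origin (TCP) lies at the very end of the fingers, on their centre line; the grasp point (between the pads) lies 19 mm behind it; z points along the fingers, y is the line along which they close (so a half turn about z gives the same grasp; the last joint's range is limited). The gripper opens to 85 mm and grips with 20 to 120 N. Pads are 22 mm wide; open, the fingers measure 114 mm over their backs; the gripper's body (76 mm by 85 mm) begins 54 mm behind the grasp point. The pads swing forward as they close: fully open they stand 13 mm farther back than shut.
Start: joints at [1.129, 0.091, 1.231, -0, 1.82, -0.057], TCP at [0.225, 0.556, 0.211] pointing down, gripper open.
Joint ranges: [-2.87, 2.87], [-0.86, 2.18], [0.17, 2.46], [-1.51, 4.65], [0.06, 2.69], [-2.65, 2.65]. Speed limits (rad/s): [2.57, 2.57, 3.01, 3.14, 3.14, 3.14].

## Interface

Orientations are given as a unit quaternion [w, x, y, z].
In Python, from plant import env gives the robot as it stands.
- The arm moves only by the shell command python3 -m crank 'ROWS' [FORCE]. ROWS is JSON, a list of rows, each a list of 7 numbers: the shift along the tool's x, y, z in mm, then the turn, a rotation vector about the tool's x, y, z in degrees, then the finger opening in mm, from 0 to 85.4. A call has 1 to 10 rows; each row shifts and turns the commanded pose from where the row before left it, along the tool's axes as they then stand; what a row does not reach is not made up. A row lasts 1/8 s, in which the tool goes at most 62.5 mm and 10.7 degrees, less where a joint would pass 70% of its speed; a pose out of reach is approached as far as the arm can. A call is refused whole if a number of a shift passes 62.5 or a number of a turn 10.7, either way. A call with a gripper value outside its range is refused whole. The fingers move at their own pace and stop on an object; FORCE is the grip in N (left out, the last holds). Time passes only in rows, so rows that do not move let the fingers close. It gives the time, the measured TCP pose, the force, the opening and the grip force at its end, in the units of the state.
- env.state(): the state, without advancing time (a new reading comes with each control period).
- env.capture(name): name is "scene" or "top"; returns a dict with "img" (420x560x3 uint8, blue, green, red), "camera_matrix" (3x3 intrinsics, pixels), "R" (3x3) and "t" (3): a world point X has camera coordinates R X + t. Camera axes: x right, y down, z forward; pixel columns grow to the right and rows downward; lengths in m; the calibration is good to about 2 mm. A picture is of the moment at which its call begins. There is no depth.
- env.finish_job(): hands the job in; it is judged then, once.
Trained networks look in a picture, given as the dict that the camera call returned (one of the last four; its "shot" number tells which), for a name from the list of things; names that differ only in an ending like _2 or _b are one class to them, and where a whole thing is asked for, a point or a joint stands for the part that bears it (a point fixed in the world has none). Each returns a list of dicts, best first, with "confidence" (0 to 1); they miss things now and then, are a little off and sometimes report something else, mostly with a low value. They report only what shows in the picture. A call takes as long as a camera call.
- env.find_in(thing, picture): "centre" ([x, y, z] in m, in the coordinates of the camera as it stood for that picture, good to about 4 mm: the middle of the surface that is visible of it).
- env.tip_of(thing, picture): "centre" ([x, y, z] in m, in the coordinates of the camera as it stood for that picture, good to about 4 mm: a listed point, or the origin of a listed thing).
The state is a dict: "time_s": time; "joint_positions": joint angles; "dq": joint speeds; "tau": joint torques, N m; "tcp_pos": TCP position; "eef_rot": TCP orientation; "contact_force": force on the tool from outside, world axes, zero at the start; "wrist_torque": the same for the moment, N m; "finger_gap": finger opening in m; "gripper_force": force on a finger pad.
Only numpy, scipy, OpenCV 4.12 (cv2) and the standard library are available. Lean on these libraries where they do the work, as an engineer would, in place of code of your own. Each camera call takes 0.05 s, during which the arm holds its last target. There are 200 camera calls.

## Working session

There is one attempt and no reset: what is moved stays moved. The work goes in short steps, Python scripts to look and compute and a shell command to move; the robot and the scene stay as the last step left them, time stands still between calls to the robot, and variables do not carry over. Pictures are saved under pics/ and viewed, at most 10 in all, crops included, and the job is handed in when it is done.

```bash
ls; mkdir -p pics; cat > h.py <<'E'
import numpy as np, cv2
from plant import env
from scipy.spatial.transform import Rotation as Ro
def w(p,c): return np.array(p['R']).T@(np.array(c)-np.array(p['t']))
def px(p,X):
    c=np.array(p['R'])@np.array(X)+np.array(p['t']); q=np.array(p['camera_matrix'])@c; return (q[:2]/q[2]).round(0)
def pose():
    s=env.state(); q=s['eef_rot']; return np.array(s['tcp_pos']),Ro.from_quat([q[1],q[2],q[3],q[0]])
E
python3 - <<'E'
from h import *
ps=[env.capture(n) for n in ("scene","top")]
cv2.imwrite('pics/scene.png',ps[0]['img']);cv2.imwrite('pics/top.png',ps[1]['img'])
for t in "mould pocket tray ejector_tab casting nipple greaser stand giraffe bottle dish".split():
    for n,p in zip("ST",ps):
        for d in env.tip_of(t,p)[:2]: print(t,n,round(d['confidence'],2),w(p,d['centre']).round(4),px(p,w(p,d['centre'])))
print(env.state())
E
```

```text
pics
mould S 0.66 [0.6018 0.1355 0.0029] [330. 239.]
mould T 0.91 [ 0.6016  0.1358 -0.0023] [233. 208.]
pocket S 0.81 [0.5992 0.1367 0.018 ] [332. 235.]
pocket T 0.95 [0.5995 0.136  0.023 ] [232. 208.]
tray T 0.82 [0.6718 0.1166 0.0103] [239. 183.]
ejector_tab S 0.74 [ 0.6064 -0.1622 -0.0009] [227. 206.]
ejector_tab S 0.71 [0.4807 0.1691 0.0621] [361. 195.]
ejector_tab T 0.7 [0.4813 0.1688 0.0592] [218. 249.]
ejector_tab T 0.52 [ 0.6053 -0.1578  0.007 ] [334. 207.]
casting S 0.68 [0.5998 0.1327 0.0151] [330. 235.]
casting S 0.39 [0.6703 0.1171 0.0131] [314. 255.]
casting T 0.45 [0.6002 0.1395 0.0181] [231. 208.]
nipple S 0.83 [0.6158 0.1945 0.0473] [353. 240.]
nipple T 0.56 [0.617  0.2021 0.0469] [208. 201.]
greaser S 0.59 [ 0.6069 -0.1572  0.0121] [228. 203.]
greaser S 0.47 [0.6025 0.1333 0.0024] [330. 239.]
greaser T 0.64 [ 0.6069 -0.16    0.0055] [335. 207.]
stand S 0.79 [ 0.6036 -0.1619  0.0008] [227. 205.]
stand T 0.55 [ 0.6026 -0.1602 -0.    ] [335. 208.]
giraffe S 0.6 [ 0.7564 -0.177  -0.003 ] [193. 245.]
giraffe T 0.87 [ 0.7526 -0.1731 -0.0013] [339. 157.]
bottle S 0.78 [ 0.6
[... 271 characters left out ...]
s': array([ 1.12929191e+00,  9.10902661e-02,  1.23074422e+00,  1.96441071e-05,
        1.81980784e+00, -5.66988561e-02]), 'dq': array([ 8.58399787e-04,  4.21070274e-04,  4.90534083e-04,  7.89883846e-04,
        5.59591769e-04, -7.97525104e-05]), 'tau': array([ 1.02421422e-03, -4.58470988e+01, -4.18098307e+01,  5.18412389e-05,
        6.97768610e-04, -2.25736494e-05]), 'tcp_pos': array([0.22522051, 0.55612194, 0.21055606]), 'eef_rot': array([-1.53479462e-05,  1.91215512e-01,  9.81548077e-01, -2.17214106e-05]), 'contact_force': array([ 0.80934042, -0.57673961,  1.24285671]), 'wrist_torque': array([ 0.01698857,  0.01225327, -0.05027655]), 'gripper_force': 0.0, 'finger_gap': 0.08539054936959092}
```

```bash
python3 - <<'E'
from h import *
a=cv2.imread('pics/top.png');b=cv2.imread('pics/scene.png')
t=cv2.resize(a[120:290,110:470],(800,378)); s=cv2.resize(b[130:310,130:480],None,fx=1,fy=1)
cv2.imwrite('pics/both.png',cv2.resize(np.vstack([cv2.resize(a[130:270,130:390],(780,420)),cv2.resize(b[170:290,150:440],(780,323))]),(630,600)))
E
```

```text
(no output)
```

View pics/both.png

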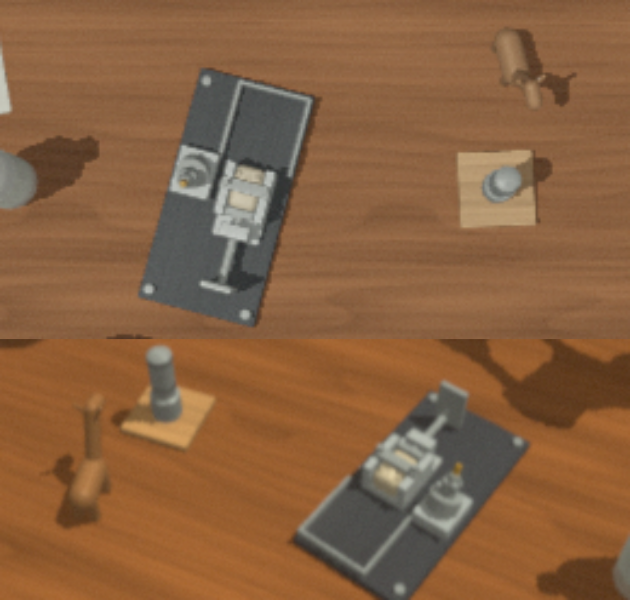

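View pics/scene.png

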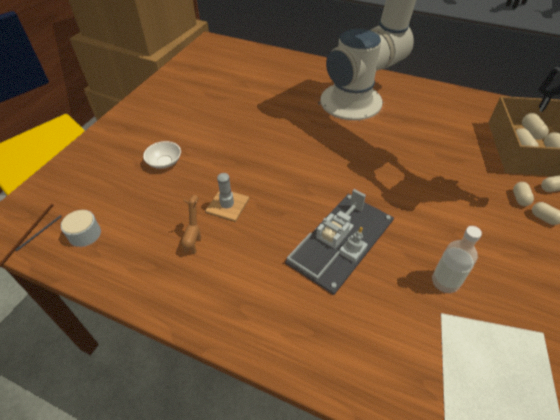

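The top view shows the mould tilted about -15°, with the tab at the near end (≈218,249) and the nipple on the left. The stand and greaser are at ≈(335,207), and the giraffe is beyond them. Next I'll refine the mould's yaw from the plate outline.

```bash
python3 - <<'E'
from h import *
def unp(p,uv,z):
    R=np.array(p['R']);t=np.array(p['t']);K=np.array(p['camera_matrix']);C=-R.T@t
    d=R.T@np.linalg.solve(K,[*uv,1.]); return C+d*(z-C[2])/d[2]
p=env.capture('top');im=p['img'].astype(int)
sat=cv2.cvtColor(p['img'],cv2.COLOR_BGR2HSV)
m=((im.max(2)<90)&(im.max(2)-im.min(2)<25)).astype(np.uint8)
m[:, :170]=0;m[:,290:]=0;m[:140]=0;m[280:]=0
m=cv2.morphologyEx(m,cv2.MORPH_CLOSE,np.ones((5,5)))
m=cv2.morphologyEx(m,cv2.MORPH_OPEN,np.ones((3,3)))
c=max(cv2.findContours(m,0,1)[0],key=cv2.contourArea)
P=np.array([unp(p,q,0.012)[:2] for q in c[:,0,:]],np.float32)*1000
r=cv2.minAreaRect(P);print(r)
b=cv2.boxPoints(r);print(b.round(1)) ; print([px(p,[*(x/1000),.012]) for x in b])
# averages
T={}
for i in range(3):
  for n in ("scene","top"):
    p=env.capture(n)
    for t in "nipple greaser stand ejector_tab tray mould".split():
      for d in env.tip_of(t,p)[:3]:
        X=w(p,d['centre'])
        if (t in('greaser','stand'))==(X[1]<0) and d['confidence']>.4: T.setdefault(t+n,[]).append(X)
for k,v in T.items(): print(k,len(v),np.median(v,0).round(4))
E
```

```text
((592.6595458984375, 160.944091796875), (140.8181610107422, 283.2406921386719), 75.87699127197266)
[[438.1 127.2]
 [712.8  58.1]
 [747.2 194.7]
 [472.5 263.8]]
[array([234., 264.]), array([260., 169.]), array([213., 157.]), array([187., 252.])]
nipplescene 3 [0.6167 0.198  0.0457]
greaserscene 3 [ 0.6069 -0.1607  0.0119]
standscene 3 [ 0.6054 -0.1629  0.0008]
ejector_tabscene 3 [0.4812 0.1662 0.0616]
trayscene 3 [0.6726 0.1162 0.0145]
mouldscene 3 [0.6003 0.1331 0.0036]
nippletop 3 [0.6167 0.2027 0.0487]
greasertop 3 [ 0.6074 -0.1596  0.0051]
standtop 3 [ 6.052e-01 -1.607e-01 -5.000e-04]
ejector_tabtop 4 [0.4844 0.167  0.0599]
traytop 3 [0.6704 0.118  0.0077]
mouldtop 3 [ 6.009e-01  1.380e-01 -6.000e-04]
```

```bash
python3 -m crank '[[0,0,0,0,0,-7.5,0],[-35,-35,0,0,0,0,0],[-35,-35,0,0,0,0,0],[-35,-35,0,0,0,0,0],[-35,-35,0,0,0,0,0],[-35,-35,0,0,0,0,0],[-35,-35,0,0,0,0,0],[-35,-35,0,0,0,0,0],[-35,-35,0,0,0,0,0],[-33,-33,0,0,0,0,0]]' 60; python3 -m crank '[[0,0,0,0,0,0,0]]'
```

```text
time_s: 4.6
tcp_pos: [0.4502, 0.173, 0.2108]
eef_rot: [0.0, 0.127, 0.992, 0.0]
contact_force: [0.5, 0.2, -0.6]
finger_gap: 0.0002
gripper_force: 0.0
time_s: 4.72
tcp_pos: [0.4507, 0.1721, 0.2105]
eef_rot: [0.0, 0.129, 0.992, -0.0]
contact_force: [0.0, 0.6, -0.1]
finger_gap: -0.0001
gripper_force: 0.0
```

```bash
python3 -m crank '[[0,0,55,0,0,0,0],[0,2,55,0,0,0,0],[0,0,53,0,0,0,0],[-10,0,0,0,0,0,0],[-10,0,0,0,0,0,0],[-10,0,0,0,0,0,0]]'; python3 -m crank '[[-10,0,0,0,0,0,0],[-10,0,0,0,0,0,0],[-10,0,0,0,0,0,0],[0,0,0,0,0,0,0]]'
```

```text
time_s: 5.48
tcp_pos: [0.481, 0.1698, 0.0507]
eef_rot: [0.001, 0.126, 0.992, 0.001]
contact_force: [-4.3, 1.6, 1.2]
finger_gap: -0.0004
gripper_force: 2.0
time_s: 5.98
tcp_pos: [0.5091, 0.1617, 0.0488]
eef_rot: [0.0, 0.127, 0.992, 0.001]
contact_force: [-5.3, 2.3, 3.8]
finger_gap: -0.0002
gripper_force: 2.9
```

```bash
python3 -m crank '[[-8,0,0,0,0,0,0],[-7,0,0,0,0,0,0],[-5,0,0,0,0,0,0],[0,0,0,0,0,0,0]]'; python3 -m crank '[[-3,0,0,0,0,0,0],[0,0,0,0,0,0,0]]';  python3 -m crank '[[-2,0,0,0,0,0,0],[0,0,0,0,0,0,0]]'
```

```text
time_s: 6.48
tcp_pos: [0.5276, 0.157, 0.0487]
eef_rot: [-0.0, 0.127, 0.992, 0.001]
contact_force: [-6.9, 3.8, 4.9]
finger_gap: -0.0
gripper_force: 3.8
time_s: 6.72
tcp_pos: [0.5288, 0.1567, 0.0486]
eef_rot: [-0.002, 0.126, 0.992, 0.001]
contact_force: [-12.8, 3.7, 8.9]
finger_gap: 0.0001
gripper_force: 6.7
time_s: 6.98
tcp_pos: [0.5289, 0.1567, 0.0486]
eef_rot: [-0.004, 0.126, 0.992, 0.001]
contact_force: [-20.2, 5.0, 11.5]
finger_gap: 0.0
gripper_force: 10.4
```

The force rose sharply while the TCP stopped moving, so the slide is fully in. I'll back off and check.

```bash
python3 -m crank '[[15,0,0,0,0,0,0],[20,0,0,0,0,0,0],[25,0,0,0,0,0,0],[25,0,0,0,0,0,0],[0,0,-40,0,0,0,0],[0,0,-60,0,0,0,0],[0,0,-60,0,0,0,0],[0,0,0,0,0,0,85]]'; python3 - <<'E'
from h import *
p=env.capture('scene');q=env.capture('top')
for n,s in (('S',p),('T',q)):
  for t in('casting','ejector_tab'):
    for d in env.tip_of(t,s)[:2]: print(t,n,round(d['confidence'],2),w(s,d['centre']).round(4))
cv2.imwrite('pics/ej.png',np.hstack([cv2.resize(p['img'][170:300,270:410],(390,362)),cv2.resize(q['img'][145:275,170:310],(390,362))]))
E
```

```text
time_s: 7.98
tcp_pos: [0.4532, 0.1767, 0.2149]
eef_rot: [0.006, 0.127, 0.992, 0.002]
contact_force: [0.2, 0.0, -0.2]
finger_gap: 0.017
gripper_force: 0.0
casting S 0.79 [0.6553 0.1197 0.0097]
ejector_tab S 0.65 [0.482  0.166  0.0616]
casting T 0.52 [0.6561 0.1244 0.013 ]
ejector_tab T 0.72 [0.4838 0.1654 0.0599]
```

View pics/ej.png

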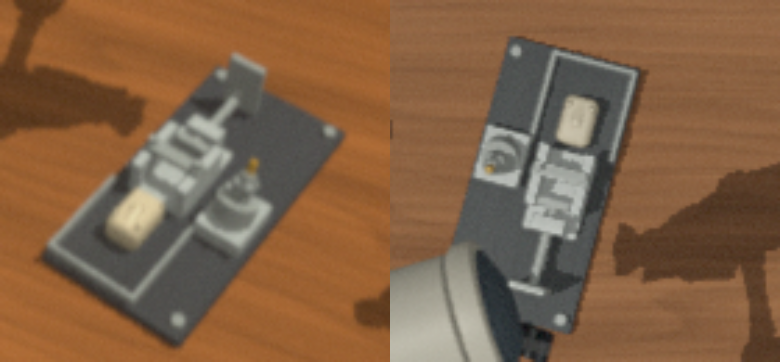

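The casting lies on the tray (scene crop ≈(135,220)) and the tab has sprung back. Now I'll fetch the greaser.

```bash
python3 -m crank '[[-33,-41,0,0,0,0,85],[-33,-41,0,0,0,0,85],[-33,-41,0,0,0,0,85],[-33,-41,0,0,0,0,85],[-33,-41,0,0,0,0,85],[-33,-41,0,0,0,0,85],[-33,-41,0,0,0,0,85],[0,0,0,0,0,0,85]]'; python3 - <<'E'
from h import *
x,R=pose();print(x,R.as_matrix().round(4),env.state()['joint_positions'].round(2))
print((R.inv().apply(np.array([.607,-.160,.061])-x)*1000).round(1))
for t in 'greaser','stand':
  for n in('scene','top'):
    p=env.capture(n)
    for d in env.tip_of(t,p)[:2]: print(t,n,round(d['confidence'],2),w(p,d['centre']).round(4))
    cv2.imwrite(f'pics/g{n}.png',p['img'])
E
```

```text
time_s: 9.28
tcp_pos: [0.6014, -0.1626, 0.204]
eef_rot: [-0.002, 0.129, 0.992, 0.0]
contact_force: [-0.2, 0.3, -0.2]
finger_gap: 0.0852
gripper_force: 0.0
[ 0.60138663 -0.16262462  0.20399709] [[-9.668e-01  2.555e-01 -4.900e-03]
 [ 2.555e-01  9.668e-01  7.000e-04]
 [ 4.900e-03 -6.000e-04 -1.000e+00]] [-0.32  0.16  1.17 -0.    1.82 -1.63]
[ -5.5   4.1 143. ]
greaser scene 0.72 [ 0.6071 -0.1585  0.0114]
greaser top 0.54 [ 0.6049 -0.1578  0.0067]
stand scene 0.94 [ 0.6049 -0.1635  0.001 ]
stand top 0.9 [ 6.024e-01 -1.617e-01 -3.000e-04]
```

```bash
python3 -m crank '[[-5,3,25,0,0,0,85],[0,0,40,0,0,0,85],[0,0,40,0,0,0,85],[0,0,39,0,0,0,85],[0,0,0,0,0,0,85],[0,0,0,0,0,0,20],[0,0,0,0,0,0,20],[0,0,0,0,0,0,20],[0,0,0,0,0,0,20]]' 100; python3 - <<'E'
from h import *
x,R=pose();print(x,R.as_matrix().round(4))
for n in('scene','top'):
    p=env.capture(n)
    for d in env.tip_of('greaser',p)[:2]: print(n,round(d['confidence'],2),w(p,d['centre']).round(4))
E
```

```text
time_s: 10.8
tcp_pos: [0.6082, -0.1584, 0.0659]
eef_rot: [0.002, 0.127, 0.992, -0.001]
contact_force: [0.2, -1.0, 5.0]
finger_gap: 0.0273
gripper_force: 98.1
[ 0.60816333 -0.15835679  0.06587181] [[-9.679e-01  2.514e-01  3.300e-03]
 [ 2.514e-01  9.679e-01 -1.600e-03]
 [-3.600e-03 -7.000e-04 -1.000e+00]]
scene 0.67 [ 0.6053 -0.1599  0.0118]
scene 0.17 [0.6734 0.1164 0.0131]
top 0.15 [ 6.035e-01 -1.599e-01 -4.000e-04]
```

```bash
python3 -m crank '[[0,0,-10,0,0,0,20],[0,0,-40,0,0,0,20],[0,0,-50,0,0,0,20],[0,0,-40,0,0,0,20],[0,0,0,0,0,0,20]]'; python3 - <<'E'
from h import *
x,R=pose();print(x,R.as_matrix().round(4))
for n in('scene','top'):
    p=env.capture(n)
    for d in env.tip_of('greaser',p)[:2]: print(n,round(d['confidence'],2),w(p,d['centre']).round(4))
    u=px(p,x).astype(int); print(u)
    cv2.imwrite(f'pics/l{n}.png',cv2.resize(p['img'][max(0,u[1]-70):u[1]+70,max(0,u[0]-70):u[0]+70],(390,390)))
cv2.imwrite('pics/lift.png',np.hstack([cv2.imread('pics/lscene.png'),cv2.imread('pics/ltop.png')]))
E
```

```text
time_s: 11.62
tcp_pos: [0.6086, -0.158, 0.2086]
eef_rot: [0.004, 0.127, 0.992, -0.001]
contact_force: [0.3, -0.1, -1.9]
finger_gap: 0.0273
gripper_force: 98.6
[ 0.60856729 -0.15801603  0.20861226] [[-9.679e-01  2.511e-01  7.400e-03]
 [ 2.511e-01  9.680e-01 -2.200e-03]
 [-7.700e-03 -3.000e-04 -1.000e+00]]
[218 148]
top 0.37 [ 0.6043 -0.1606  0.1456]
[344 198]
```

View pics/lift.png

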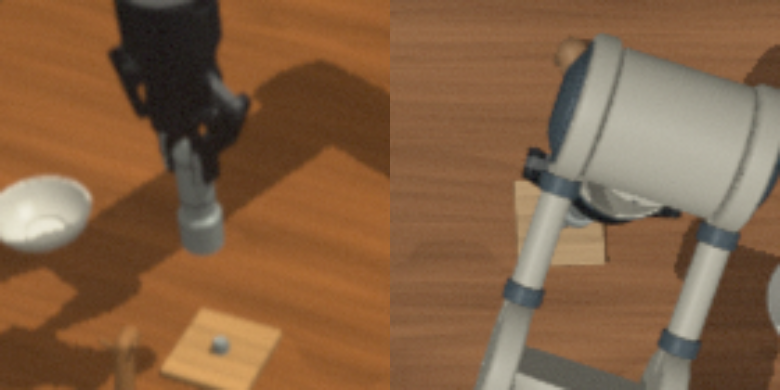

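Held upright and clear of the stand. Now the transfer and tilt.

```bash
python3 -m crank '[[16.5,43.5,0,0,0,0,20],[16.5,43.5,0,0,0,0,20],[16.5,43.5,0,0,0,0,20],[16.5,43.5,0,0,0,0,20],[16.5,43.5,0,0,0,0,20],[16.5,43.5,0,0,0,0,20],[16.5,43.5,0,0,0,0,20],[16.5,43.5,0,0,0,0,20]]'; python3 -m crank '[[0,0,0,0,-8.4,0,20],[0,0,0,0,-8.4,0,20],[0,0,0,0,-8.4,0,20],[0,0,0,0,0,0,20]]'; cat >> h.py <<'E'
yaw=np.radians(-14.5);mx=np.array([np.cos(yaw),np.sin(yaw),0]);my=np.array([-mx[1],mx[0],0])
u=-np.sin(.44)*mx+np.array([0,0,np.cos(.44)]);N=np.array([.6165,.1995,.046])
Rt=Ro.from_matrix(np.c_[np.cross(my,-u),my,-u])
def go(s,L=.056,N=N):
    x,R=pose(); print('shift mm',(R.inv().apply(N+u*(s+L)-x)*1000).round(1),'turn deg',np.degrees((R.inv()*Rt).as_rotvec()).round(2),'axis s',round((u@(x-N)-L)*1000,1),'F tool',R.inv().apply(env.state()['contact_force']).round(1))
E
python3 - <<'E'
from h import *
go(.06);print(pose()[0])
for n in('scene','top'):
    p=env.capture(n)
    for t in 'nipple','greaser':
      for d in env.tip_of(t,p)[:1]: print(t,n,round(d['confidence'],2),w(p,d['centre']).round(4))
E
```

```text
time_s: 12.82
tcp_pos: [0.5657, 0.2135, 0.201]
eef_rot: [-0.002, 0.127, 0.992, -0.001]
contact_force: [0.2, -0.7, -0.8]
finger_gap: 0.0269
gripper_force: 98.7
time_s: 13.32
tcp_pos: [0.5634, 0.2127, 0.1986]
eef_rot: [0.213, 0.122, 0.969, -0.029]
contact_force: [-0.4, 0.1, -1.6]
finger_gap: 0.0272
gripper_force: 99.0
shift mm [15.2  0.8 45.5] turn deg [-0.18 -0.38  0.22] axis s 105.4 F tool [1.1 0.  1.2]
[0.56335557 0.21267792 0.19862689]
greaser scene 0.67 [0.5865 0.2085 0.1479]
nipple top 0.61 [0.6132 0.202  0.0486]
greaser top 0.62 [0.5883 0.2044 0.1497]
```

```bash
python3 -m crank '[[8,0.5,16,0,0,0,20],[7,0.5,16,0,0,0,20],[0,0,14,0,0,0,20],[0,0,8,0,0,0,20],[0,0,0,0,0,0,20]]'; python3 - <<'E'
from h import *
go(.048)
x,R=pose();m=x+.056*R.as_matrix()[:,2];print('rim',m)
L=[]
for n in('scene','top'):
    p=env.capture(n)
    for t in 'nipple','greaser':
      for d in env.tip_of(t,p)[:1]: print(t,n,round(d['confidence'],2),w(p,d['centre']).round(4))
    im=p['img'].copy()
    c=px(p,m).astype(int); k=60
    o=np.array([c[1]-k,c[0]-k]); z=cv2.resize(im[o[0]:o[0]+2*k,o[1]:o[1]+2*k],(396,396),interpolation=cv2.INTER_CUBIC)
    for X,col in((m,(0,0,255)),(m+.1*u,(0,0,255)),(N,(0,255,0)),(N+.0395*u,(0,255,0))):
        q=np.array(p['R'])@X+np.array(p['t']);q=np.array(p['camera_matrix'])@q;q=(q[:2]/q[2]-o[::-1])*3.3
        cv2.circle(z,tuple(q.astype(int)),3,col,1)
    L.append(z)
cv2.imwrite('pics/al.png',np.hstack(L))
E
```

```text
time_s: 14.25
tcp_pos: [0.5761, 0.2106, 0.1473]
eef_rot: [0.216, 0.124, 0.968, -0.028]
contact_force: [-0.8, 0.3, -0.7]
finger_gap: 0.0275
gripper_force: 99.0
shift mm [ 5.3 -0.6  5.5] turn deg [-0.08 -0.07 -0.04] axis s 53.5 F tool [1.  0.1 0.3]
rim [0.59914045 0.20451787 0.09657383]
nipple scene 0.76 [0.6167 0.1959 0.0454]
greaser scene 0.73 [0.5974 0.2053 0.0983]
nipple top 0.6 [0.6174 0.2039 0.0492]
greaser top 0.78 [0.6004 0.2048 0.096 ]
```

View pics/al.png

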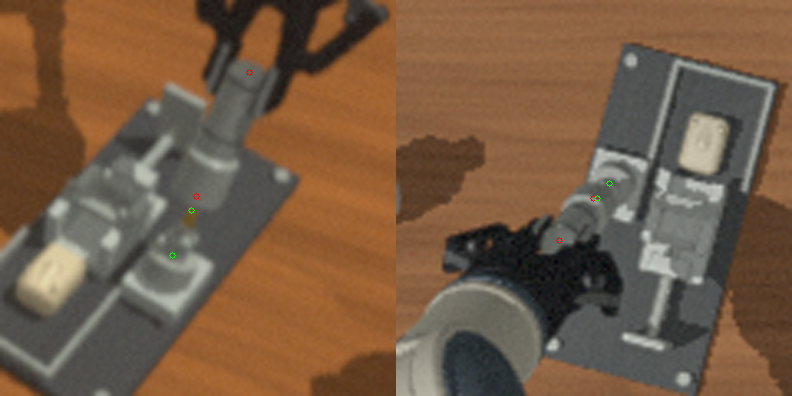

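The rim is just above the pin tip. In the scene view the greaser's axis looks slightly rotated from my prediction (red), so I'll zoom in to measure the in-hand tilt.

```bash
python3 - <<'E'
from h import *
x,R=pose();m=x+.056*R.as_matrix()[:,2]
def cyl(p,z,o,f,b,ax,ay,az,segs,col):
    for r,z0 in segs:
        th=np.linspace(0,2*np.pi,60);P=[b+z0*az+r*(np.cos(t)*ax+np.sin(t)*ay) for t in th]
        P=np.array(P)@np.array(p['R']).T+np.array(p['t']);q=P@np.array(p['camera_matrix']).T;q=((q[:,:2]/q[:,2:]-o)*f+f/2-.5).astype(int)
        cv2.polylines(z,[q.reshape(-1,1,2)],1,col,1)
M=R.as_matrix()
L=[]
for n,(dx,dy,ww,hh) in (('scene',(-22,-45,60,85)),('top',(-28,-22,52,48))):
    p=env.capture(n);c=px(p,m).astype(int);o=c+[dx,dy];f=6.5
    z=cv2.resize(p['img'][o[1]:o[1]+hh,o[0]:o[0]+ww],None,fx=f,fy=f,interpolation=cv2.INTER_CUBIC)
    cyl(p,z,o,f,m,M[:,0],M[:,1],-M[:,2],((.019,0),(.019,.037),(.015,.037),(.015,.1)),(0,0,255))
    cyl(p,z,o,f,N,np.cross(my,u),my,u,((.019,0),(.009,.024),(.004,.0395)),(0,255,0))
    L.append(z)
h=max(a.shape[0] for a in L);cv2.imwrite('pics/z.png',np.hstack([cv2.copyMakeBorder(a,0,h-a.shape[0],0,0,0) for a in L]))
E
```

```text
(no output)
```

View pics/z.png

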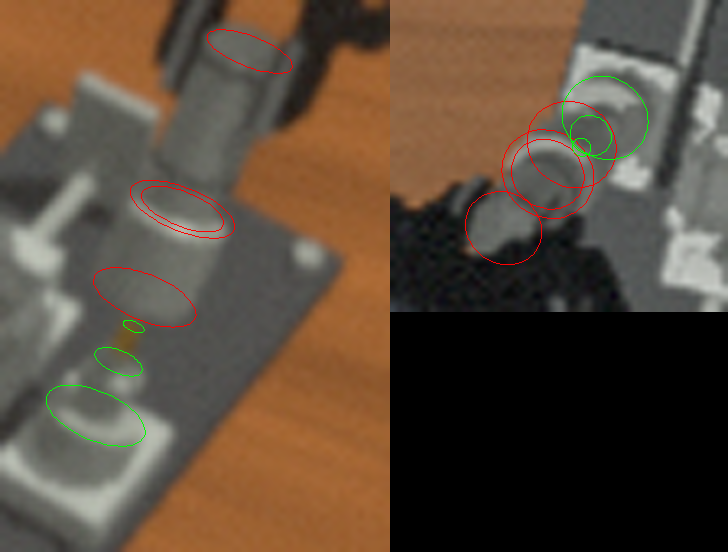

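The model outlines match both views within 1–2 px and the greaser isn't tilted in the hand. I'll centre it and go down in steps, watching lateral force.

```bash
python3 -m crank '[[3,-0.3,0,0,0,0,20],[2.3,-0.3,3,0,0,0,20],[0,0,3,0,0,0,20],[0,0,0,0,0,0,20]]' 120; python3 -c "
from h import *
go(.047)"; python3 -m crank '[[0,0,6,0,0,0,20],[0,0,6,0,0,0,20],[0,0,0,0,0,0,20]]'; python3 -c "
from h import *
go(.035)"
```

```text
time_s: 15.15
tcp_pos: [0.5737, 0.2107, 0.1401]
eef_rot: [0.216, 0.124, 0.968, -0.028]
contact_force: [0.7, -0.4, -1.8]
finger_gap: 0.0266
gripper_force: 118.2
shift mm [ 0.1 -0.2  0.9] turn deg [-0.05 -0.05 -0.03] axis s 47.9 F tool [ 0.1 -0.2  2. ]
time_s: 15.52
tcp_pos: [0.5786, 0.2093, 0.1286]
eef_rot: [0.216, 0.124, 0.968, -0.028]
contact_force: [-0.1, -0.1, -1.8]
finger_gap: 0.0266
gripper_force: 118.3
shift mm [-0.2  0.   0.4] turn deg [-0.08 -0.08 -0.03] axis s 35.4 F tool [ 0.8 -0.2  1.6]
```

```bash
python3 -m crank '[[0,0,5,0,0,0,20],[0,0,3,0,0,0,20],[0,0,0,0,0,0,20]]'; python3 -c "
from h import *
go(.027)"; python3 -m crank '[[0,0,3,0,0,0,20],[0,0,3,0,0,0,20],[0,0,0,0,0,0,20]]'; python3 -c "
from h import *
go(.021)"
```

```text
time_s: 15.9
tcp_pos: [0.582, 0.2086, 0.1221]
eef_rot: [0.216, 0.124, 0.968, -0.028]
contact_force: [-0.1, 0.2, -1.5]
finger_gap: 0.0266
gripper_force: 118.3
shift mm [ 0.1 -0.2  1. ] turn deg [-0.05 -0.04 -0.04] axis s 28.0 F tool [0.8 0.2 1.3]
time_s: 16.27
tcp_pos: [0.5847, 0.2082, 0.1169]
eef_rot: [0.216, 0.124, 0.968, -0.028]
contact_force: [-0.0, 0.2, -1.5]
finger_gap: 0.0268
gripper_force: 118.5
shift mm [ 0.3 -0.4  1.2] turn deg [-0.02 -0.01 -0.04] axis s 22.2 F tool [0.7 0.1 1.3]
```

```bash
python3 -m crank '[[0,0,2,0,0,0,20],[0,0,2,0,0,0,20],[0,0,0,0,0,0,20]]'; python3 -c "
from h import *
go(.018)"; python3 -m crank '[[0,0,2,0,0,0,20],[0,0,2,0,0,0,20],[0,0,0,0,0,0,20]]'; python3 -c "
from h import *
go(.014)"
```

```text
time_s: 16.65
tcp_pos: [0.5868, 0.2086, 0.115]
eef_rot: [0.217, 0.123, 0.968, -0.026]
contact_force: [-1.9, 3.7, 4.3]
finger_gap: 0.0265
gripper_force: 119.9
shift mm [ 1.3 -1.4  1.7] turn deg [ 0.13  0.1  -0.06] axis s 19.7 F tool [ 0.7  3.1 -5.1]
time_s: 17.02
tcp_pos: [0.5882, 0.2078, 0.11]
eef_rot: [0.217, 0.123, 0.968, -0.027]
contact_force: [0.3, 5.0, -0.2]
finger_gap: 0.0267
gripper_force: 119.3
shift mm [ 0.6 -1.   0.4] turn deg [ 0.06  0.03 -0.04] axis s 14.4 F tool [ 0.9  4.9 -0.2]
```

```bash
python3 -m crank '[[0,1,0,0,0,0,20],[0,0,2,0,0,0,20],[0,0,2,0,0,0,20],[0,0,2,0,0,0,20],[0,0,0,0,0,0,20]]'; python3 -c "
from h import *
go(.008)"; python3 -m crank '[[0,0.5,2,0,0,0,20],[0,0,2,0,0,0,20],[0,0,0,0,0,0,20]]'; python3 -c "
from h import *
go(.004)"
```

```text
time_s: 17.65
tcp_pos: [0.5905, 0.2072, 0.1035]
eef_rot: [0.216, 0.124, 0.968, -0.028]
contact_force: [3.9, 1.2, -3.8]
finger_gap: 0.0267
gripper_force: 119.2
shift mm [-0.  -0.9 -0.4] turn deg [-0.08 -0.06 -0.03] axis s 7.6 F tool [-1.5  2.2  4.9]
time_s: 18.02
tcp_pos: [0.5922, 0.2071, 0.1009]
eef_rot: [0.216, 0.124, 0.968, -0.028]
contact_force: [-2.1, -2.2, 2.1]
finger_gap: 0.0269
gripper_force: 119.6
shift mm [ 0.4 -1.3  0.5] turn deg [-0.09 -0.02 -0.05] axis s 4.5 F tool [ 0.4 -2.6 -2.5]
```

```bash
python3 -m crank '[[0,0,2,0,0,0,20],[0,0,1.5,0,0,0,20],[0,0,0,0,0,0,20]]'; python3 -c "
from h import *
go(0)"; python3 -m crank '[[0,0,2,0,0,0,20],[0,0,0,0,0,0,20]]'; python3 -c "
from h import *
go(0)"; python3 -m crank '[[0,0,2,0,0,0,20],[0,0,0,0,0,0,20]]'; python3 -c "
from h import *
go(0)"
```

```text
time_s: 18.4
tcp_pos: [0.5938, 0.2069, 0.0977]
eef_rot: [0.216, 0.124, 0.968, -0.028]
contact_force: [-3.8, -4.0, 3.6]
finger_gap: 0.0266
gripper_force: 119.8
shift mm [ 0.4 -1.5  1. ] turn deg [-0.06 -0.01 -0.05] axis s 1.0 F tool [ 0.9 -4.8 -4.3]
time_s: 18.65
tcp_pos: [0.5945, 0.207, 0.0979]
eef_rot: [0.217, 0.124, 0.968, -0.028]
contact_force: [-10.9, -4.1, 11.4]
finger_gap: 0.0269
gripper_force: 121.0
shift mm [ 1.1 -1.7  0.8] turn deg [-0.02  0.03 -0.08] axis s 0.8 F tool [  3.7  -6.7 -14.4]
time_s: 18.9
tcp_pos: [0.5952, 0.207, 0.0981]
eef_rot: [0.217, 0.124, 0.968, -0.027]
contact_force: [-19.7, -4.3, 21.0]
finger_gap: 0.0268
gripper_force: 122.5
shift mm [ 1.8 -1.9  0.8] turn deg [ 0.01  0.07 -0.11] axis s 0.8 F tool [  7.3  -9.2 -26.7]
```

It has reached a hard stop with the force rising. I'll relieve the side load, then check the fit.

```bash
python3 -m crank '[[1,-1,0,0,0,0,20],[0,0,0,0,0,0,20]]'; python3 - <<'E'
from h import *
go(0);x,R=pose();print('torque tool',R.inv().apply(env.state()['wrist_torque']).round(3))
L=[]
m=N
for n,(dx,dy,ww,hh) in (('scene',(-30,-50,60,85)),('top',(-32,-26,56,52))):
    p=env.capture(n)
    for t in 'greaser','casting':
      for d in env.tip_of(t,p)[:1]: print(t,n,round(d['confidence'],2),w(p,d['centre']).round(4))
    c=px(p,m).astype(int);o=c+[dx,dy]
    L.append(cv2.resize(p['img'][o[1]:o[1]+hh,o[0]:o[0]+ww],None,fx=6.5,fy=6.5,interpolation=cv2.INTER_CUBIC))
h=max(a.shape[0] for a in L);cv2.imwrite('pics/f.png',np.hstack([cv2.copyMakeBorder(a,0,h-a.shape[0],0,0,0) for a in L]))
E
```

```text
time_s: 19.15
tcp_pos: [0.5947, 0.2069, 0.0979]
eef_rot: [0.218, 0.124, 0.968, -0.026]
contact_force: [-14.0, -2.7, 19.2]
finger_gap: 0.0271
gripper_force: 122.3
shift mm [ 1.4 -1.7  0.7] turn deg [ 0.13  0.17 -0.1 ] axis s 0.7 F tool [  3.4  -6.  -22.9]
torque tool [ 1.37   1.237 -0.02 ]
greaser scene 0.74 [0.6155 0.1985 0.0475]
casting scene 0.67 [0.6573 0.1202 0.0064]
greaser top 0.59 [0.615  0.2028 0.0462]
casting top 0.79 [0.6563 0.1242 0.0125]
```

View pics/f.png

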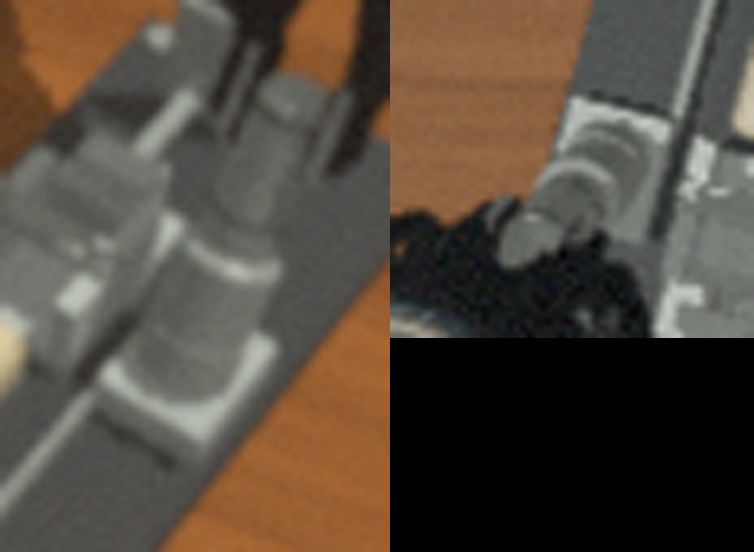

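```bash
python3 -m crank '[[0.8,-1.5,0.3,0,0,0,20],[0,0,0,0,0,0,20],[0,0,0,0,0,0,20]]'; python3 -c "
from h import *
go(0);x,R=pose();print('torque tool',R.inv().apply(env.state()['wrist_torque']).round(3))"
```

```text
time_s: 19.82
tcp_pos: [0.5944, 0.2066, 0.0977]
eef_rot: [0.219, 0.124, 0.968, -0.025]
contact_force: [-12.1, 0.8, 17.7]
finger_gap: 0.0268
gripper_force: 121.9
shift mm [ 1.1 -1.4  0.7] turn deg [ 0.27  0.23 -0.11] axis s 0.7 F tool [  3.1  -2.2 -21.1]
torque tool [ 0.587  1.011 -0.034]
```

```bash
python3 -c "
from h import *
print(env.finish_job())"
```

```text
the job is handed in; nothing more can be done
None
```

I ejected the casting onto the tray, and the slide sprang back. I then snapped the greaser onto the nipple, pressed it to a hard stop at the shoulder with about 21 N, and handed the job in at about 20 s with it still held there; I haven't seen the verdict.

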